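# Sweep the counters off the games board into their box

## Robot

A 6-joint arm with a two-finger parallel gripper is mounted at the origin on the work surface. World frame = base frame: x ahead of the robot, y to its left, z up, the work surface at z = 0. Lengths are in m, angles in rad, forces in N, time in s.
With the tool pointing down it reaches from about 0.325 to 0.775 m from the base axis. Payload 9.3 kg.
Tool frame: the origin (TCP) lies where the fingers leave the gripper's body, on its centre line; the fingertips stand 73 mm ahead of it and the grasp point (between the pads) lies ctrl.pinch_z ahead of it (ctrl.pinch_z is the distance from the TCP to the grasp point, in m); z points along the fingers, y is the line along which they close (so a half turn about z gives the same grasp; the last joint's range is limited). The gripper opens to 85 mm and grips with 20 to 120 N. Pads are 22 mm wide; open, the fingers measure 114 mm over their backs; the gripper's body (76 mm by 85 mm) begins 54 mm behind the grasp point. The pads swing forward as they close: fully open they stand 13 mm farther back than shut.
Start: joints at [1.16, 0.259, 0.021, 1.334, 0, 1.418], TCP at [0.14, 0.532, 0.304] pointing down, gripper open.
Joint ranges: [-3.04, 3.04], [-0.91, 1.82], [-1.04, 1.36], [-1.92, 1.95], [-1.52, 1.45], [-3.14, 3.14]. Speed limits (rad/s): [2.22, 2.22, 2.79, 3.14, 3.14, 3.14].

## Interface

Orientations are given as a unit quaternion [w, x, y, z].
In Python, from station import ctrl gives the robot as it stands.
- The arm moves only by the tool carry_out, never from a script. Its argument "series" is a list of rows, each a list of 6 numbers: the shift along the tool's x, y, z in mm, then the turn, a rotation vector about the tool's x, y, z in degrees. A call has 1 to 20 rows; each row shifts and turns the commanded pose from where the row before left it, along the tool's axes as they then stand; what a row does not reach is not made up. A row lasts 1/10 s, in which the tool goes at most 50 mm and 8.59 degrees, less where a joint would pass 70% of its speed; a pose out of reach is approached as far as the arm can. A call is refused whole if a number of a shift passes 50 or a number of a turn 8.59, either way. A call with a gripper value outside its range is refused whole. "gripper" is the closure, from 0 (fully open) to 1 (shut), set as the call begins (left out, the last holds). The fingers move at their own pace and stop on an object; "grip_force" is the grip in N (left out, the last holds). Time passes only in rows, so rows that do not move let the fingers close. It gives the time, the measured TCP pose, the force, the opening and the grip force at its end, in the units of the state.
- ctrl.state(): the state, without advancing time (a new reading comes with each control period).
- ctrl.camera(name): name is "scene" or "top"; returns a dict with "img" (400x640x3 uint8, red, green, blue), "fovy" (degrees; the focal length in pixels is half the picture's height over the tangent of half this angle, whatever the lens; pixels are square), "cx", "cy" (the principal point, pixels), "R" (3x3) and "t" (3): a world point X has camera coordinates R X + t. Camera axes: x right, y down, z forward; pixel columns grow to the right and rows downward; lengths in m; the calibration is good to about 2 mm. A picture is of the moment at which its call begins. There is no depth.
- ctrl.hand_in(): hands the job in; it is judged then, once.
Trained networks look in the newest picture that a camera, given by its name, has taken for a name from the list of things; names that differ only in an ending like _2 or _b are one class to them, and where a whole thing is asked for, a point or a joint stands for the part that bears it (a point fixed in the world has none). Each returns a list of dicts, best first, with "confidence" (0 to 1); they miss things now and then, are a little off and sometimes report something else, mostly with a low value. They report only what shows in the picture. A call takes as long as a camera call.
- ctrl.boxes_of(thing, camera): "extent" ([left, top, right, bottom] in pixels, round what is visible of it).
The state is a dict: "time_s": time; "joint_positions": joint angles; "dq": joint speeds; "effort": joint torques, N m; "tcp_pos": TCP position; "tool_rot": TCP orientation; "contact_force": force on the tool from outside, world axes, zero at the start; "torque": the same for the moment, N m; "grip_width": finger opening in m; "gripper_force": force on a finger pad.
Only numpy, scipy, OpenCV 4.12 (cv2) and the standard library are available. Lean on these libraries where they do the work, as an engineer would, in place of code of your own. Each camera call takes 0.05 s, during which the arm holds its last target. There are 200 camera calls.

## Task

The game is over: with closed fingers, sweep the three flat round counters along the games board and over its edge into the open box that stands against it. Only push them gently, without gripping, pressing hard on or lifting them. Leave the small pawn standing where it is on the board, and do not disturb the box's lid, the mug or the remote control.

Things in the scene. Friction and masses are not known exactly. Their poses are not given: they have to be found in the camera images.
- board: Games board on the coffee table: a thick closed wooden case with a chequered top, 250 mm (its x) by 300 mm (its y) by 45 mm high, fixed to the table. Origin at the centre of its underside, z up. The top has no rim. The open box stands against its +y or -y side (at random), the lid against the other.
- box: Open-topped wooden box for the counters, fixed to the table, its axes parallel to the board's. Outside 250 mm (x) by 130 mm (y) by 36 mm high, walls and floor 6 mm thick, inside lined in grey, so its rim is 9 mm below the board's top. Origin at the centre of its underside; its centre is 217 mm from the board's centre along the board's y (+ or -), which leaves a 2 mm gap between board and box.
- lid: The box's lid, loose (about 0.4 kg): a closed flat wooden slab 250 by 130 by 28 mm, against the board's other short side, 217 mm from the board's centre. Origin at the centre of its underside. To be left alone.
- counter_a: One of three identical loose counters: an off-white flat disc 32 mm in diameter and 10 mm thick, about 15 g, lying flat on the board. Origin at the centre of its underside, z up. Counters and pawn each have their own row along the board's y, at board x near -84, -28, 28 or 84 mm in random order, anywhere within 90 mm of the row's middle.
- counter_b: One of three identical loose counters: an off-white flat disc 32 mm in diameter and 10 mm thick, about 15 g, lying flat on the board. Origin at the centre of its underside, z up. Counters and pawn each have their own row along the board's y, at board x near -84, -28, 28 or 84 mm in random order, anywhere within 90 mm of the row's middle.
- counter_c: One of three identical loose counters: an off-white flat disc 32 mm in diameter and 10 mm thick, about 15 g, lying flat on the board. Origin at the centre of its underside, z up. Counters and pawn each have their own row along the board's y, at board x near -84, -28, 28 or 84 mm in random order, anywhere within 90 mm of the row's middle.
- pawn: A pale wooden chess pawn, loose, standing upright on the board: base 24 mm in diameter, 46 mm tall, about 30 g, in one of the four rows. Origin at the centre of its base, z up. To be left standing in place.
- mug: White mug standing on the table to the left of the board, 80 mm across without its handle, 90 mm tall. Origin at the centre of its base. To be left alone.
- remote: Black remote control lying on the table to the right of the board, 45 by 160 by 20 mm. Origin at the centre of its underside, long side along its y. To be left alone.

How it is judged:
By the outcome, as a careful person would: the job done as asked, in the order asked, and still so for the second after the job is handed in, with the robot touching nothing.
It also fails if it takes over 45 s, if anything falls off the work surface, if the arm or the gripper's body presses on something with over 40 N, if the wrist force passes 120 N, or if a joint passes its speed limit or range.

## Working session

There is one attempt and no reset: what is moved stays moved. The work goes in short steps, Python scripts to look and compute and a tool call to move; the robot and the scene stay as the last step left them, time stands still between calls to the robot, and variables do not carry over. Pictures are saved under pics/ and viewed, at most 10 in all, crops included, and the job is handed in when it is done.

Besides the shell and the picture viewer there is one more tool, called after ">>>" in YAML: its name, and indented under it one key for each argument. carry_out: Moves the arm, as the interface text tells. Its arguments: {"type":"object","properties":{"series":{"type":"array","items":{"type":"array","items":{"type":"number"}}},"gripper":{"type":"number"},"grip_force":{"type":"number"}},"required":["series"]}

```bash
mkdir -p pics; python3 - <<'E'
from station import ctrl
import cv2
for n in ("top","scene"):
    c=ctrl.camera(n); cv2.imwrite(f"pics/{n}0.png",c["img"][:,:,::-1])
    print(n,c["fovy"],c["cx"],c["cy"],c["R"],c["t"])
    for th in ("board","box","lid","counter_a","pawn","mug","remote"):
        print(th,[(d["extent"],round(d["confidence"],2)) for d in ctrl.boxes_of(th,n)][:5])
s=ctrl.state();print(s["time_s"],s["tcp_pos"],s["tool_rot"],s["contact_force"],s["grip_width"],ctrl.pinch_z)
E
```

```text
top 48.89646150424231 327.97328483353857 201.2642867360625 [[ 0.00848109 -0.99995641  0.00390563]
 [-0.97722431 -0.00911636 -0.21201305]
 [ 0.21203941 -0.00201858 -0.97725903]] [0.00271308 0.6024937  1.21508065]
board [([283.6, 166.3, 393.8, 262.3], 0.85)]
box [([387.6, 180.9, 439.2, 274.0], 0.76)]
lid [([238.1, 164.0, 297.0, 250.1], 0.66)]
counter_a [([342.7, 199.5, 353.8, 209.5], 0.67), ([323.2, 215.2, 336.2, 224.5], 0.62), ([330.2, 172.7, 340.5, 185.0], 0.52)]
pawn [([345.5, 241.0, 354.0, 244.7], 0.56), ([462.3, 203.7, 516.2, 228.4], 0.19)]
mug [([163.8, 150.2, 200.5, 195.3], 0.8)]
remote [([461.0, 207.1, 517.3, 228.7], 0.64)]
scene 52.44229775393962 320.41162411695177 200.93314732999616 [[-0.52861996  0.84875319 -0.01337802]
 [ 0.70283242  0.42879125 -0.5675955 ]
 [-0.47601211 -0.30944482 -0.82319887]] [ 0.28167278 -0.3767166   1.74918383]
board [([254.7, 159.2, 361.9, 245.9], 0.67)]
box [([232.4, 142.2, 297.3, 203.3], 0.81)]
lid [([317.2, 204.7, 393.6, 272.2], 0.97)]
counter_a []
pawn [([314.8, 190.9, 322.9, 199.2], 0.51)]
mug [([401.3, 269.6, 431.5, 310.0], 0.67)]
remote [([195.3, 141.0, 231.8, 164.3], 0.87)]
0.8 [0.14022177 0.53180741 0.30388449] [-9.30187277e-06  1.28540938e-01  9.91704203e-01 -5.46695410e-06] [0.22214585 0.24015284 0.17998203] 0.08499554652810852 0.0539
```

```bash
python3 - <<'E'
import cv2
a=cv2.imread("pics/top0.png");cv2.imwrite("pics/top0c.png",cv2.resize(a[150:290,230:450],(792,504),interpolation=cv2.INTER_CUBIC))
E
```

```text
(no output)
```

View pics/top0c.png

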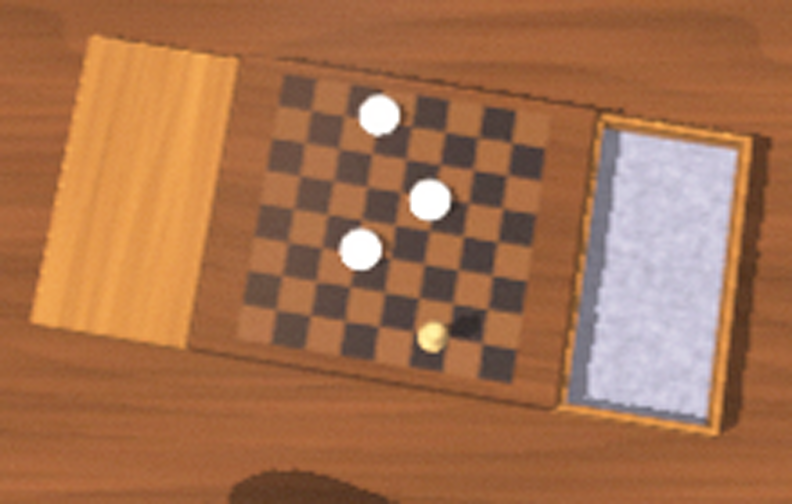

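View pics/top0.png

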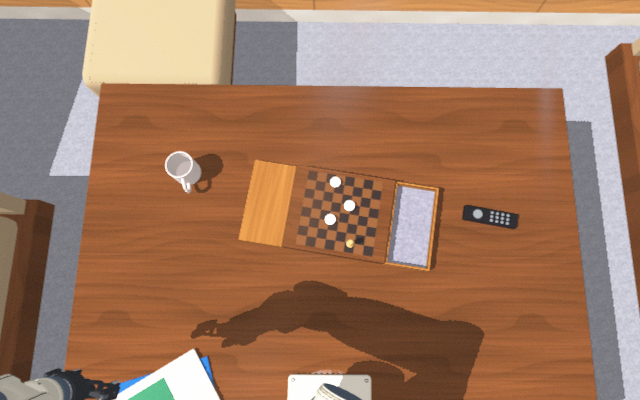

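The crop (scale 3.6, origin 230,150) shows the lid on the left and the box on the right, which is the world -y side. The three white counters are at about (378,115), (430,200) and (361,249), and the pawn is at (432,337), in the row nearest the robot. Next I fit the board pose and place the counters.

```bash
cat > h.py <<'E'
import numpy as np, cv2
from scipy.optimize import least_squares
from station import ctrl
def proj(c,X):
    p=np.asarray(X)@np.asarray(c["R"]).T+c["t"]; f=200/np.tan(np.radians(c["fovy"])/2)
    return p[:,:2]/p[:,2:]*f+[c["cx"],c["cy"]]
def unproj(c,uv,z):
    f=200/np.tan(np.radians(c["fovy"])/2); R=np.asarray(c["R"]);o=-R.T@c["t"]
    d=R.T@np.array([(uv[0]-c["cx"])/f,(uv[1]-c["cy"])/f,1]); return o+d*(z-o[2])/d[2]
def counters(c,roi=(150,290,270,440)):
    im=c["img"].astype(int);m=((im.min(2)>205)).astype(np.uint8);k=np.zeros_like(m);r=roi;k[r[0]:r[1],r[2]:r[3]]=m[r[0]:r[1],r[2]:r[3]]
    n,_,st,ce=cv2.connectedComponentsWithStats(k)
    return [(ce[i],st[i,4]) for i in range(1,n) if st[i,4]>15]
E
python3 - <<'E'
from h import *
c=ctrl.camera("top")
# local board-frame points (box at -y: s=-1; board x away from robot), crop pixels
P=[(.125,.15,.045,238,57),(.125,-.15,.045,600,108),(-.125,-.15,.045,557,408),(-.125,.15,.045,190,348),
(.125,-.282,.036,752,136),(-.125,-.282,.036,718,433),(.125,.282,.028,90,36),(-.125,.282,.028,30,322)]
P=np.array(P);uv=P[:,3:]/3.6+[230-.36,150-.36]
def W(q):
    a=q[2];R=np.array([[np.cos(a),-np.sin(a)],[np.sin(a),np.cos(a)]])
    return np.c_[P[:,:2]@R.T+q[:2],P[:,2]]
s=least_squares(lambda q:(proj(c,W(q))-uv).ravel(),[.5,0,0]);q=s.x
print(q,np.degrees(q[2]),s.fun.reshape(-1,2).round(1).tolist())
a=q[2];R=np.array([[np.cos(a),-np.sin(a)],[np.sin(a),np.cos(a)]])
for ce,n in counters(c)+[(np.array([432/3.6+229.6,337/3.6+149.6]),'pawn')]:
    X=unproj(c,ce,.053 if n!='pawn' else .085); print(ce.round(1),n,X.round(4),'board',(R.T@(X[:2]-q[:2])).round(4))
for th in("mug","remote"):
    e=ctrl.boxes_of(th,"top")[0]["extent"];print(th,unproj(c,((e[0]+e[2])/2,(e[1]+e[3])/2),.02).round(3))
E
```

```text
[ 0.57332939 -0.02626532 -0.15004161] -8.5967508828928 [[0.9, -1.1], [-0.8, 0.1], [0.2, -0.1], [-0.8, 0.0], [0.2, -0.2], [0.5, 0.5], [-0.2, -0.2], [-0.0, 0.8]]
[334.9 181.6] 89 [ 0.6648 -0.0119  0.053 ] board [0.0882 0.0279]
[348.9 205.1] 98 [ 0.594  -0.0533  0.053 ] board [ 0.0244 -0.0237]
[423.1 204.4] 19 [ 0.5982 -0.2711  0.053 ] board [ 0.0612 -0.2384]
[329.7 218.9] 98 [0.5523 0.0026 0.053 ] board [-0.0251  0.0254]
[417.8 246.7] 26 [ 0.4737 -0.2511  0.053 ] board [-0.0649 -0.2372]
[349.6 243.2] pawn [ 0.4782 -0.0535  0.085 ] board [-0.09   -0.0412]
mug [0.692 0.452 0.02 ]
remote [ 0.568 -0.477  0.02 ]
```

>>> carry_out:
  series:
    - [0, 0, 0, 0, 0, -6.17]
    - [-33, -23, 0, 0, 0, 0]
    - [-33, -23, 0, 0, 0, 0]
    - [-33, -23, 0, 0, 0, 0]
    - [-33, -23, 0, 0, 0, 0]
    - [-33, -23, 0, 0, 0, 0]
    - [-33, -23, 0, 0, 0, 0]
    - [-33, -23, 0, 0, 0, 0]
    - [-33, -23, 0, 0, 0, 0]
    - [-33, -23, 0, 0, 0, 0]
    - [-33, -23, 0, 0, 0, 0]
    - [-33, -23, 0, 0, 0, 0]
    - [-33, -23, 0, 0, 0, 0]
    - [-33, -23, 0, 0, 0, 0]
    - [-33, -23, 0, 0, 0, 0]
    - [-33, -23, 0, 0, 0, 0]
    - [-33, -23, 0, 0, 0, 0]
    - [-33, -23, 0, 0, 0, 0]
    - [-33, -23, 0, 0, 0, 0]
  gripper: 1

```text
time_s: 2.85
tcp_pos: [0.6667, 0.0323, 0.3038]
tool_rot: [0.0, 0.075, 0.997, 0.0]
contact_force: [0.2, -0.1, 0.1]
grip_width: -0.0001
gripper_force: 0.0
```

```bash
cat > st.py <<'E'
from h import *
from scipy.spatial.transform import Rotation as Ro
def st():
    s=ctrl.state();w,x,y,z=s["tool_rot"];T=Ro.from_quat([x,y,z,w]).as_matrix()
    a=-.15004;R=np.array([[np.cos(a),-np.sin(a)],[np.sin(a),np.cos(a)]])
    b=R.T@(s["tcp_pos"][:2]-np.array([.57333,-.02627]))
    print('t',s["time_s"],'board',(b*1000).round(1),'z',round(s["tcp_pos"][2]*1000,1),'yaw_in_board',(R.T@T[:2,1]).round(4),'zax',T[:,2].round(3),'F',np.round(s["contact_force"],1),s["grip_width"].round(4))
st()
E
python3 st.py
```

```text
Traceback (most recent call last):
  File "st.py", line 8, in <module>
    st()
    ~~^^
  File "st.py", line 7, in st
    print('t',s["time_s"],'board',(b*1000).round(1),'z',round(s["tcp_pos"][2]*1000,1),'yaw_in_board',(R.T@T[:2,1]).round(4),'zax',T[:,2].round(3),'F',np.round(s["contact_force"],1),s["grip_width"].round(4))
                                                                                                                                                                                     ^^^^^^^^^^^^^^^^^^^^^
AttributeError: 'float' object has no attribute 'round'
```

>>> carry_out:
  series:
    - [-2, 2, 30, 0, 0, 0]
    - [0, 0, 40, 0, 0, 0]
    - [0, 0, 40, 0, 0, 0]
    - [0, 0, 30, 0, 0, 0]
    - [0, 0, 20, 0, 0, 0]
    - [0, 0, 10, 0, 0, 0]
    - [0, 0, 0, 0, 0, 0]
    - [0, 0, 0, 0, 0, 0]

```text
time_s: 3.65
tcp_pos: [0.6684, 0.0353, 0.1349]
tool_rot: [0.001, 0.075, 0.997, 0.0]
contact_force: [0.1, -0.3, -0.2]
grip_width: 0.0
gripper_force: 0.0
```

```bash
sed -i 's/,s\["grip_width"\].round(4)//' st.py; cat >> st.py <<'E'
import sys
if len(sys.argv)>1:
    c=ctrl.camera(sys.argv[2] if len(sys.argv)>2 else "scene");r=(130,260,220,400) if len(sys.argv)<3 else (140,290,230,450)
    cv2.imwrite(sys.argv[1],cv2.resize(c["img"][r[0]:r[1],r[2]:r[3],::-1],None,fx=3.6,fy=3.6,interpolation=cv2.INTER_CUBIC))
E
python3 st.py pics/s1.png
```

```text
t 3.65 board [84.8 75.1] z 134.9 yaw_in_board [0. 1.] zax [ 0.001 -0.    -1.   ] F [ 0.1 -0.3 -0.2]
```

View pics/s1.png

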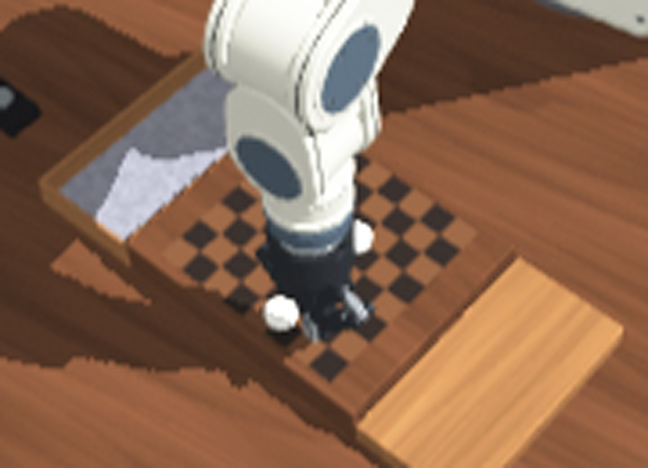

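The scene view shows the closed fingers just behind the far-row counter, which is at crop (281,314), with nothing touched. I lower to about 5 mm above the board, then start the sweep.

>>> carry_out:
  series:
    - [-1, 0, 4, 0, 0, 0]
    - [0, 0, 4, 0, 0, 0]
    - [0, 0, 4, 0, 0, 0]
    - [0, 0, 0, 0, 0, 0]
    - [0, -4, 0, 0, 0, 0]
    - [0, -8, 0, 0, 0, 0]
    - [0, -8, 0, 0, 0, 0]
    - [0, -8, 0, 0, 0, 0]
    - [0, -8, 0, 0, 0, 0]
    - [0, -8, 0, 0, 0, 0]
    - [0, -8, 0, 0, 0, 0]
    - [0, -8, 0, 0, 0, 0]
    - [0, 0, 0, 0, 0, 0]

```text
time_s: 5.0
tcp_pos: [0.6598, -0.0253, 0.1219]
tool_rot: [-0.0, 0.076, 0.997, -0.0]
contact_force: [0.3, 0.5, 0.3]
grip_width: 0.0002
gripper_force: 0.0
```

```bash
python3 st.py pics/s2.png
```

```text
t 5.0 board [85.3 13.9] z 121.9 yaw_in_board [0.0012 1.    ] zax [-0. -0. -1.] F [0.3 0.5 0.3]
```

View pics/s2.png

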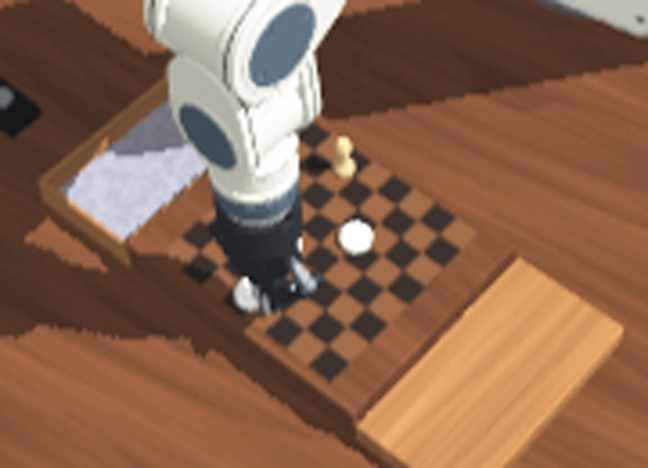

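The counter is riding squarely ahead of the fingers at crop (244,293), with no significant force. I continue over the edge.

>>> carry_out:
  series:
    - [0, -10, 0, 0, 0, 0]
    - [0, -10, 0, 0, 0, 0]
    - [0, -10, 0, 0, 0, 0]
    - [0, -10, 0, 0, 0, 0]
    - [0, -10, 0, 0, 0, 0]
    - [0, -10, 0, 0, 0, 0]
    - [0, -10, 0, 0, 0, 0]
    - [0, -10, 0, 0, 0, 0]
    - [0, -10, 0, 0, 0, 0]
    - [0, -10, 0, 0, 0, 0]
    - [0, -10, 0, 0, 0, 0]
    - [0, -10, 0, 0, 0, 0]
    - [0, -10, 0, 0, 0, 0]
    - [0, -10, 0, 0, 0, 0]
    - [0, -10, 0, 0, 0, 0]
    - [0, -10, 0, 0, 0, 0]
    - [0, -10, 0, 0, 0, 0]
    - [0, -10, 0, 0, 0, 0]
    - [0, -4, 0, 0, 0, 0]
    - [0, 0, 0, 0, 0, 0]

```text
time_s: 7.05
tcp_pos: [0.6323, -0.2068, 0.1218]
tool_rot: [-0.0, 0.075, 0.997, -0.0]
contact_force: [-0.1, 0.2, -0.2]
grip_width: 0.0002
gripper_force: 0.0
```

```bash
python3 st.py pics/s3.png
```

```text
t 7.05 board [  85.3 -169.7] z 121.8 yaw_in_board [9.e-04 1.e+00] zax [-0. -0. -1.] F [-0.1  0.2 -0.2]
```

View pics/s3.png

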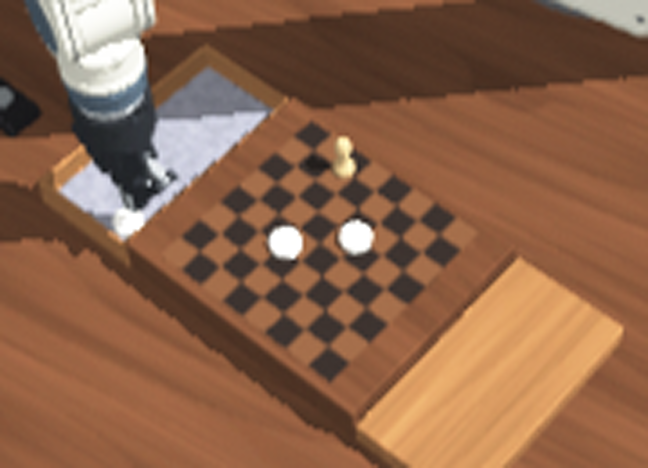

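>>> carry_out:
  series:
    - [0, 2, -25, 0, 0, 0]
    - [0, 5, -25, 0, 0, 0]
    - [10, 30, 0, 0, 0, 0]
    - [10, 40, 0, 0, 0, 0]
    - [13, 40, 0, 0, 0, 0]
    - [13, 40, 0, 0, 0, 0]
    - [13, 35, 0, 0, 0, 0]
    - [0, 0, 20, 0, 0, 0]
    - [0, 0, 15, 0, 0, 0]
    - [0, 0, 5, 0, 0, 0]
    - [0, 0, 0, 0, 0, 0]

```text
time_s: 8.2
tcp_pos: [0.6025, -0.0071, 0.1314]
tool_rot: [-0.001, 0.075, 0.997, 0.0]
contact_force: [0.8, 0.1, -0.5]
grip_width: -0.0
gripper_force: 0.0
```

```bash
python3 st.py pics/s4.png top
```

```text
t 8.2 board [26.  23.3] z 131.4 yaw_in_board [-3.e-04  1.e+00] zax [-0.001  0.    -1.   ] F [ 0.8  0.1 -0.5]
```

View pics/s4.png

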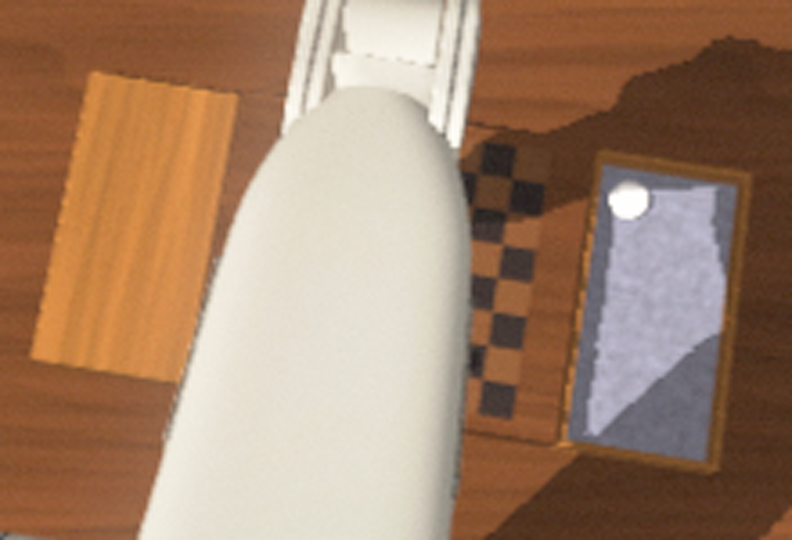

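The first counter lies in the box at crop (629,200). I now sweep the second.

>>> carry_out:
  series:
    - [0, 0, 5, 0, 0, 0]
    - [0, 0, 4, 0, 0, 0]
    - [0, -5, 0, 0, 0, 0]
    - [0, -8, 0, 0, 0, 0]
    - [0, -10, 0, 0, 0, 0]
    - [0, -10, 0, 0, 0, 0]
    - [0, -10, 0, 0, 0, 0]
    - [0, -10, 0, 0, 0, 0]
    - [0, -10, 0, 0, 0, 0]
    - [0, -10, 0, 0, 0, 0]
    - [0, -10, 0, 0, 0, 0]
    - [0, -10, 0, 0, 0, 0]
    - [0, -10, 0, 0, 0, 0]

```text
time_s: 9.55
tcp_pos: [0.5873, -0.1101, 0.1229]
tool_rot: [0.0, 0.075, 0.997, 0.0]
contact_force: [0.2, 0.9, 0.8]
grip_width: -0.0001
gripper_force: 0.1
```

>>> carry_out:
  series:
    - [0, -10, 0, 0, 0, 0]
    - [0, -10, 0, 0, 0, 0]
    - [0, -10, 0, 0, 0, 0]
    - [0, -10, 0, 0, 0, 0]
    - [0, -10, 0, 0, 0, 0]
    - [0, -10, 0, 0, 0, 0]
    - [0, -10, 0, 0, 0, 0]
    - [0, -10, 0, 0, 0, 0]
    - [0, -10, 0, 0, 0, 0]
    - [0, 0, 0, 0, 0, 0]
    - [0, 2, -25, 0, 0, 0]
    - [0, 5, -25, 0, 0, 0]

```text
time_s: 10.75
tcp_pos: [0.5745, -0.1913, 0.1728]
tool_rot: [-0.001, 0.075, 0.997, 0.0]
contact_force: [0.2, -0.0, 0.3]
grip_width: -0.0
gripper_force: 0.0
```

```bash
python3 st.py pics/s5.png
```

```text
t 10.75 board [  25.9 -163. ] z 172.8 yaw_in_board [6.e-04 1.e+00] zax [-0.002  0.001 -1.   ] F [ 0.2 -0.   0.3]
```

View pics/s5.png

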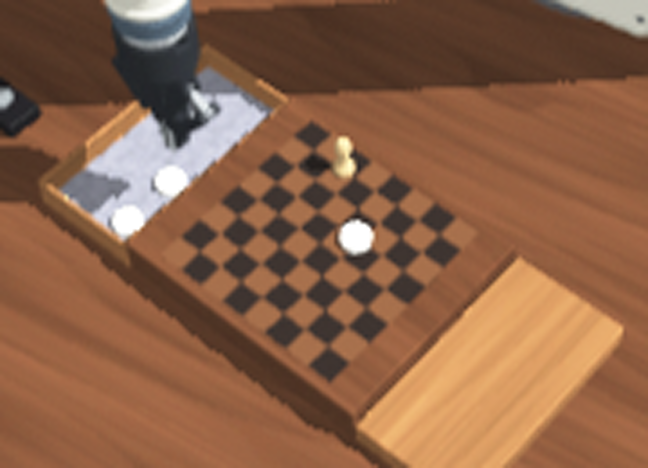

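Two counters are in the box at (127,220) and (171,181). The third is at (356,238), and the pawn is still standing at (344,157).

>>> carry_out:
  series:
    - [8, 25, 0, 0, 0, 0]
    - [8, 40, 0, 0, 0, 0]
    - [9, 40, 0, 0, 0, 0]
    - [9, 40, 0, 0, 0, 0]
    - [9, 40, 0, 0, 0, 0]
    - [9, 40, 0, 0, 0, 0]
    - [0, 10, 0, 0, 0, 0]
    - [0, 0, 20, 0, 0, 0]
    - [0, 0, 15, 0, 0, 0]
    - [0, 0, 10, 0, 0, 0]
    - [0, 0, 5, 0, 0, 0]
    - [0, 0, 0, 0, 0, 0]
    - [0, -5, 0, 0, 0, 0]
    - [0, -8, 0, 0, 0, 0]
    - [0, -8, 0, 0, 0, 0]
    - [0, -8, 0, 0, 0, 0]
    - [0, -8, 0, 0, 0, 0]
    - [0, -8, 0, 0, 0, 0]

```text
time_s: 12.6
tcp_pos: [0.5519, 0.0034, 0.123]
tool_rot: [0.0, 0.075, 0.997, -0.0]
contact_force: [-0.5, 0.8, 0.5]
grip_width: -0.0
gripper_force: 0.1
```

```bash
python3 st.py pics/s6.png
```

```text
t 12.6 board [-25.7  26.2] z 123.0 yaw_in_board [4.e-04 1.e+00] zax [ 0. -0. -1.] F [-0.5  0.8  0.5]
```

View pics/s6.png

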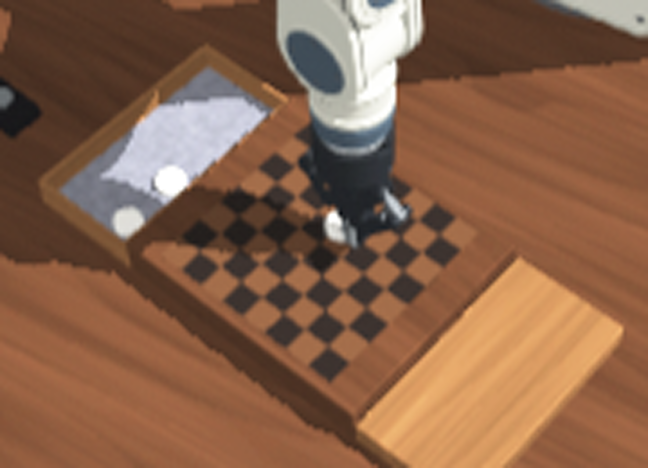

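The third counter is ahead of the fingers at (335,226). I finish the sweep, from 26 to about -168.

>>> carry_out:
  series:
    - [0, -10, 0, 0, 0, 0]
    - [0, -10, 0, 0, 0, 0]
    - [0, -10, 0, 0, 0, 0]
    - [0, -10, 0, 0, 0, 0]
    - [0, -10, 0, 0, 0, 0]
    - [0, -10, 0, 0, 0, 0]
    - [0, -10, 0, 0, 0, 0]
    - [0, -10, 0, 0, 0, 0]
    - [0, -10, 0, 0, 0, 0]
    - [0, -10, 0, 0, 0, 0]
    - [0, -10, 0, 0, 0, 0]
    - [0, -10, 0, 0, 0, 0]
    - [0, -10, 0, 0, 0, 0]
    - [0, -10, 0, 0, 0, 0]
    - [0, -10, 0, 0, 0, 0]
    - [0, -10, 0, 0, 0, 0]
    - [0, -10, 0, 0, 0, 0]
    - [0, -10, 0, 0, 0, 0]
    - [0, -10, 0, 0, 0, 0]
    - [0, -5, 0, 0, 0, 0]

```text
time_s: 14.65
tcp_pos: [0.5227, -0.1896, 0.1229]
tool_rot: [0.0, 0.075, 0.997, -0.0]
contact_force: [0.5, -0.1, 0.7]
grip_width: -0.0002
gripper_force: 0.0
```

>>> carry_out:
  series:
    - [0, 0, 0, 0, 0, 0]
    - [0, 2, -25, 0, 0, 0]
    - [0, 5, -30, 0, 0, 0]
    - [0, 0, -40, 0, 0, 0]
    - [0, 0, -40, 0, 0, 0]
    - [0, -40, 0, 0, 0, 0]
    - [0, -40, 0, 0, 0, 0]
    - [0, -40, 0, 0, 0, 0]
    - [0, -40, 0, 0, 0, 0]
    - [0, 0, 0, 0, 0, 0]

```text
time_s: 15.65
tcp_pos: [0.4992, -0.3436, 0.2572]
tool_rot: [-0.0, 0.077, 0.997, -0.0]
contact_force: [0.8, 0.3, 0.2]
grip_width: 0.0004
gripper_force: 0.0
```

```bash
python3 st.py pics/s7.png top; python3 -c "
from h import *
ctrl.camera('scene')
for t in ('counter_a','pawn'):print(t,ctrl.boxes_of(t,'scene')[:4])"
```

```text
t 15.65 board [ -25.9 -324.8] z 257.2 yaw_in_board [0.0036 1.    ] zax [-0.    -0.001 -1.   ] F [0.8 0.3 0.2]
counter_a [{'extent': [273.3, 170.1, 283.1, 175.8], 'confidence': 0.61}, {'extent': [251.4, 189.4, 260.4, 192.9], 'confidence': 0.41}]
pawn [{'extent': [312.4, 169.8, 317.7, 177.5], 'confidence': 0.38}]
```

View pics/s7.png

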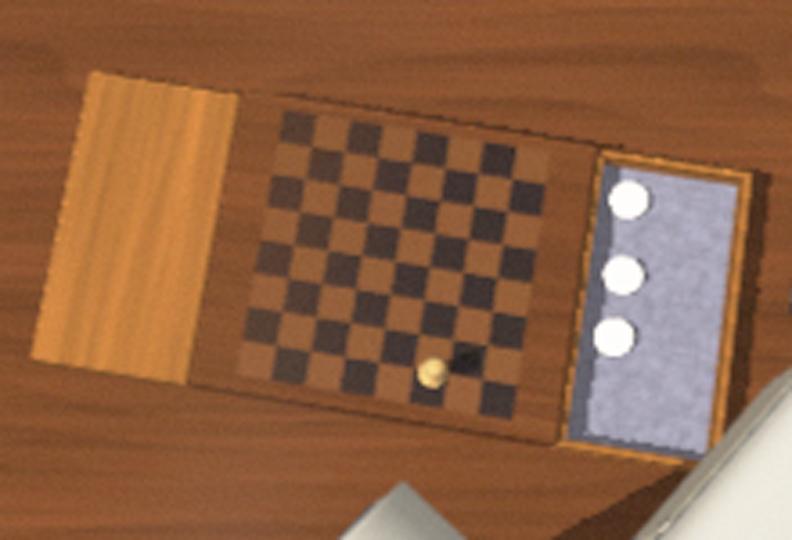

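All three counters are in the box at (629,200), (623,275) and (614,336). The pawn and lid have not moved. I check that the counters lie clear of the box wall before handing in.

```bash
python3 - <<'E'
from h import *
c=ctrl.camera("top")
a=-.15004;R=np.array([[np.cos(a),-np.sin(a)],[np.sin(a),np.cos(a)]])
ok=[]
for u,v in((629,200),(623,275),(614,336)):
    b=R.T@(unproj(c,(u/3.6+229.6,v/3.6+139.6),.016)[:2]-[.57333,-.02627]);ok.append(b[1]<-.168);print(b.round(4))
if all(ok): print(ctrl.hand_in())
E
```

```text
[ 0.0896 -0.1859]
[ 0.025  -0.1887]
[-0.0271 -0.1876]
the job is handed in; nothing more can be done
None
```

I swept all three counters gently over the edge and they now lie in the box; the pawn is still standing in place, nothing else was touched, and the job is handed in at about 16 s of the 45 s limit.

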